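# Set the polisher's speed lever in its second notch and switch on

## Robot

A 6-joint arm with a two-finger parallel gripper is mounted at the origin on the work surface. World frame = base frame: x ahead of the robot, y to its left, z up, the work surface at z = 0. Lengths are in m, angles in rad, forces in N, time in s.
With the tool pointing down it reaches from about 0.325 to 0.9 m from the base axis. Payload 3.5 kg.
Tool frame: the origin (TCP) lies midway between the tips of the shut fingers; the grasp point (between the pads) lies 19 mm behind it; z points along the fingers, y is the direction in which the jaws open and shut (so a half turn about z gives the same grasp; the last joint's range is limited). The gripper opens to 85 mm and grips with 20 to 120 N. Pads are 22 mm wide; open, the fingers measure 114 mm over their backs; the gripper's body (76 mm by 85 mm) begins 54 mm behind the grasp point. The pads swing forward as they close: fully open they stand 13 mm farther back than shut.
Start: joints at [-0.103, 0.276, -0.026, 1.268, 0, 1.467], TCP at [0.625, -0, 0.231] pointing down, gripper open.
Joint ranges: [-3.12, 3.12], [-0.85, 1.88], [-1.08, 1.24], [-1.95, 2.15], [-1.57, 1.53], [-3.14, 3.14]. Speed limits (rad/s): [2.57, 2.57, 3.14, 3.14, 3.14, 3.14].

## Interface

Orientations are given as [roll, pitch, yaw] about the fixed x, y, z axes, in that order (R = Rz(yaw) Ry(pitch) Rx(roll)).
In Python, from station import r, eyes, finder gives the robot as it stands. The module is installed in compiled form; this text tells all that it offers.
- The arm moves only by the tool step_arm, never from a script. Its argument "targets" is a list of rows, each an object with "travel": the shift along the tool's x, y, z in mm, a list of three; "dr": the turn, a rotation vector about the tool's x, y, z in rad, a list of three; "claw": the opening, from 0 (shut) to 1 (fully open). In form: [{"travel": [dx, dy, dz], "dr": [rx, ry, rz], "claw": claw}, ...]. A call has 1 to 8 rows; each row is the pose to reach, as a shift and turn from the pose commanded when the call began, along the tool's axes at that moment; what a row does not reach only later rows make up. A row lasts 1/10 s, in which the tool goes at most 50 mm and 8.59 degrees, less where a joint would pass 70% of its speed; a pose out of reach is approached as far as the arm can. A call with a gripper value outside its range is refused whole. The fingers move at their own pace and stop on an object; "grip_force" is the grip in N (left out, the last holds). Time passes only in rows, so rows that repeat a pose let the fingers close. It gives the time, the measured TCP pose, the force and the opening at its end, in the units of the state.
- r.get_state(): the state, without advancing time (a new reading comes with each control period).
- eyes.camera(name): name is "scene" or "side" or "wrist"; returns a dict with "frame" (480x640x3 uint8, red, green, blue), "camera_matrix" (3x3 intrinsics, pixels), "eye" and "attitude" of the camera in the world; the wrist camera has in their place "tool_from_camera" (4x4, takes a point from camera to tool coordinates, whose origin is the TCP and whose axes are the flange's). Camera axes: x right, y down, z forward; pixel columns grow to the right and rows downward; lengths in m; the calibration is good to about 2 mm. A picture is of the moment at which its call begins: read the wrist's pose just before it. There is no depth.
- r.hand_in(): hands the job in, once; it reports no verdict.
Trained networks look in the newest picture that a camera, given by its name, has taken for a name from the list of things; names that differ only in an ending like _2 or _b are one class to them, and where a whole thing is asked for, a point or a joint stands for the part that bears it (a point fixed in the world has none). Each returns a list of dicts, best first, with "score" (0 to 1); they miss things now and then, are a little off and sometimes report something else, mostly with a low value. They report only what shows in the picture. A call takes as long as a camera call. They do not tell look-alikes from the thing itself.
- finder.boxes_of(camera, label): "position" ([x, y, z] in m, in world coordinates, good to about 4 mm: the middle of the surface that is visible of it).
- finder.outline_of(camera, label): "mask" (480x640 bool, what is visible of it).
The state is a dict: "time_s": time; "qpos": joint angles; "joint_vel": joint speeds; "joint_efforts": joint torques, N m; "tcp_pos": TCP position; "orientation": TCP orientation; "contact_force": force on the tool from outside, world axes, zero at the start; "torque": the same for the moment, N m; "finger_gap": opening from 0.0 (shut) to 1.0 (fully open).
Only numpy, scipy, OpenCV 4.12 (cv2) and the standard library are available. Lean on these libraries where they do the work, as an engineer would, in place of code of your own. Each camera call takes 0.05 s, during which the arm holds its last target. There are 200 camera calls.

## Task

Get the polishing motor running at its higher speed: with the main switch still off, move the red-ball speed lever from idle past the first notch into the second notch (the one farther from idle) and let it sit fully in, then flip the red-gripped main-switch paddle over to the green dot (on) and let go of everything. The lever is sprung: it returns to idle unless it is caught in a notch, and the notch has to be felt for. Do not disturb the copper lid, the hammer, the bottle or the cup.

Things in the scene. Friction and masses are not known exactly. Their poses are not given: they have to be found in the camera images.
- console_pivot (a point): Pivot of the speed lever, inside the green speed console (200 x 120 mm, top at 101 mm above the bench): on the console's centre, 27 mm above the bench. z is up, x is the direction in which the speed grows (idle to fast), y points to the side on which the notches lie. The console is fixed; its place and yaw vary.
- console: The green console; origin under its centre, axes as the pivot's. On top an aluminium plate (8 mm thick, mid-plane 70 mm above the pivot) has a slot along x, 18 mm wide, for the 12 mm lever shaft. Two notches, 18 mm wide, run from the slot 17 mm to +y, centred at x = -8 and +32 mm, but the plate is set up to 9 mm either way along x, which is not measured: feel for the notch.
- lever_ball (a point): Centre of the red ball (38 mm diameter) on top of the speed lever, 180 mm from the pivot; it is the grip. With angles s (joint speed) and t (joint side) the ball stands at 180 mm x (sin s cos t, sin t, cos s cos t) from the pivot, in the axes of point console_pivot.
- speed (a joint): Fore-and-aft angle of the speed lever: 0 upright, positive leaning to the pivot's +x. Range -0.62 (idle, where a spring returns it with 1 N at the ball) to 0.62 (the spring then pulls back with 5 N). In the first notch it reads -0.28 to 0.06, in the second 0.28 to 0.56.
- side (a joint): Sideways angle of the speed lever: positive leans to the pivot's +y, into the notches. In the slot it can only be within about 0.05 of 0; at the bottom of a notch it reads about 0.27. A light spring (about 2 N at the ball) pulls it to +y, so in passing the first notch the lever must be held in the middle of the slot.
- main_switch: Main switch: fixed grey box with a yellow top, 130 x 90 mm, 60 mm high; origin at the centre of its underside, z up. Its paddle leans to the box's own -x (red dot, off) and flips to its +x (green dot, on). Place and yaw differ from start to start.
- isolator (a joint): Angle of the main switch's paddle: 0 off, 1.0 on. It turns about the box's y axis at 55 mm above the bench. The steel paddle is heavy (0.3 kg) and falls home to either end once well past the upright at 0.5.
- switch_tip (a point): Centre of the red round grip along the end of the steel paddle (18 mm diameter, 36 mm long, along the box's y), 85 mm from the paddle's axis; the paddle is 12 mm thick and 30 mm wide. Off it stands 41 mm to -x of the box's centre, on 41 mm to +x, both at 130 mm above the bench.
- copper_lid: Bystander: domed copper lid with a brass knob, 180 mm wide, 87 mm high, loose; origin under its centre.
- hammer: Bystander: hammer 200 mm long, loose, lying on the bench to one side; origin under its middle.
- bottle: Bystander: green bottle 60 mm wide, 170 mm high, loose; origin under its centre.
- cup: Bystander: steel cup 72 mm wide, 85 mm high, loose; origin under its centre.
There are look-alikes about, which are no part of the job. Several things have the shape of the main_switch; the one meant has the colours described above.

How it is judged:
On the way, in this order (a step that is already met when the one before it is completed fails the run):
1. the speed lever sits in the second notch, with the main switch off (value of joint speed above 0.22 rad and value of joint side above 0.2 rad and value of joint isolator below 0.3 rad), for 0.3 s.
2. the main switch is on, with the lever still in the second notch (value of joint isolator above 0.85 rad and value of joint speed above 0.22 rad and value of joint side above 0.2 rad), for 0.2 s.
At the end, for the whole second after the job is handed in: The speed lever rests in the second notch (speed over 0.22 rad, side over 0.2 rad), the main switch is on (over 0.85 rad), and all three joints are still (under 0.1 rad/s) (all of step 2 and velocity of joint speed between -0.1 and 0.1 rad/s and velocity of joint side between -0.1 and 0.1 rad/s and velocity of joint isolator between -0.1 and 0.1 rad/s); the robot touches nothing.
It fails at once if the main switch was thrown before the lever sat in the second notch, or the lever left it with the switch on (value of joint isolator above 0.5 rad and not (value of joint speed above 0.22 rad and value of joint side above 0.2 rad)).
It fails at once if a bystander was pushed more than 30 mm from its place or tipped (distance of any of copper_lid, hammer, bottle, cup from where it was at the start of the episode above 0.03 m or angle between any of copper_lid, bottle, cup's own z axis and vertical above 0.4 rad).
It also fails if it takes over 56 s, if anything falls off the work surface, if the arm or the gripper's body presses on something with over 40 N, if the wrist force passes 120 N, or if a joint passes its speed limit or range.

## Working session

There is one attempt and no reset: what is moved stays moved. The work goes in short steps, Python scripts to look and compute and a tool call to move; the robot and the scene stay as the last step left them, time stands still between calls to the robot, and variables do not carry over. Pictures are saved under pics/ and viewed, about 8 in all and at most 12, crops included, and the job is handed in when it is done.

Besides the shell and the picture viewer there is one more tool, called after "Request:" as name(argument=value, ...), one argument or row to a line, values as JSON. step_arm: Moves the arm, as the interface text tells. Its arguments: {"type":"object","properties":{"targets":{"type":"array"},"grip_force":{"type":"number"}},"required":["targets"]}

```bash
mkdir -p pics; ls
cat > h.py <<'E'
import numpy as np, cv2
from station import r, eyes, finder
from scipy.spatial.transform import Rotation as R
np.set_printoptions(precision=4,suppress=True)
def cam(n):
    s=r.get_state(); c=eyes.camera(n)
    K=np.array(c["camera_matrix"])
    if n=="wrist":
        T=np.eye(4);T[:3,:3]=R.from_euler('xyz',s["orientation"]).as_matrix();T[:3,3]=s["tcp_pos"]
        W=T@np.array(c["tool_from_camera"])
    else:
        W=np.eye(4);a=np.array(c["attitude"]);W[:3,3]=c["eye"]
        W[:3,:3]=a if a.shape==(3,3) else (R.from_euler('xyz',a).as_matrix() if a.size==3 else R.from_quat(a).as_matrix())
    return np.array(c["frame"]),K,W
def px2w(K,W,u,v,z):
    d=W[:3,:3]@np.linalg.inv(K)@np.array([u,v,1.]);o=W[:3,3]
    return o+d*(z-o[2])/d[2]
def w2px(K,W,p):
    q=W[:3,:3].T@(np.array(p)-W[:3,3]);q=K@q;return q[:2]/q[2]
E
python3 - <<'E'
from h import *
print(r.get_state())
for n in("scene","side"):
    c=eyes.camera(n);print(n,c["eye"],c["attitude"],c["camera_matrix"])
    cv2.imwrite(f"pics/{n}0.png",c["frame"][:,:,::-1])
    for l in("console","lever_ball","main_switch","switch_tip","copper_lid","hammer","bottle","cup"):
        print(l,[(np.round(b["position"],3),round(b["score"],2)) for b in finder.boxes_of(n,l)])
E
```

```text
pics
{'time_s': 0.0, 'qpos': array([-0.1034,  0.2771, -0.0279,  1.268 , -0.    ,  1.4674]), 'joint_vel': array([-0.0001,  0.0007,  0.0007,  0.0006,  0.0003,  0.0011]), 'joint_efforts': array([ -0.0012, -44.5514,  29.5201,   0.0165,  -0.0002,  -0.    ]), 'tcp_pos': array([0.6242, 0.0001, 0.2302]), 'orientation': array([-3.1394, -0.0002,  1.5708]), 'contact_force': array([ 0.4651, -0.6473, -0.4789]), 'torque': array([ 0.0315, -0.0161, -0.0241]), 'finger_gap': 1.002165137882938}
scene [ 1.5276 -0.0414  0.9008] [-2.2382  0.0049  1.5121] [[490.0926   0.     311.4585]
 [  0.     490.0926 230.7153]
 [  0.       0.       1.    ]]
console [(array([ 0.604, -0.117,  0.07 ]), 0.7)]
lever_ball [(array([ 0.456, -0.091,  0.17 ]), 0.67)]
main_switch [(array([0.556, 0.168, 0.066]), 0.86), (array([0.341, 0.203, 0.061]), 0.71)]
switch_tip [(array([0.308, 0.213, 0.104]), 0.86), (array([0.747, 0.235, 0.106]), 0.81), (array([0.516, 0.175, 0.107]), 0.77)]
copper_lid [(array([0.781, 0.01 , 0.032]), 0.93)]
hammer [(array([0.643, 0.36 , 0.026]), 0.75)]
bottle [(array([ 0.56 , -0.395,  0.088]), 0.66)]
cup [(ar
[... 217 characters left out ...]
0.062]), 0.59)]
lever_ball [(array([ 0.444, -0.078,  0.178]), 0.78), (array([0.595, 0.375, 0.021]), 0.16)]
main_switch [(array([0.326, 0.234, 0.061]), 0.94), (array([0.758, 0.256, 0.064]), 0.88), (array([0.526, 0.197, 0.058]), 0.86), (array([0.597, 0.376, 0.019]), 0.25)]
switch_tip [(array([0.501, 0.19 , 0.117]), 0.93), (array([0.73 , 0.254, 0.136]), 0.79), (array([0.297, 0.222, 0.12 ]), 0.6)]
copper_lid [(array([0.731, 0.044, 0.029]), 0.84)]
hammer [(array([0.596, 0.373, 0.019]), 0.79)]
bottle [(array([ 0.54 , -0.382,  0.084]), 0.91), (array([0.598, 0.377, 0.023]), 0.37)]
cup [(array([0.368, 0.017, 0.058]), 0.98), (array([ 0.518, -0.078,  0.063]), 0.52), (array([0.503, 0.189, 0.115]), 0.4)]
```

View pics/scene0.png

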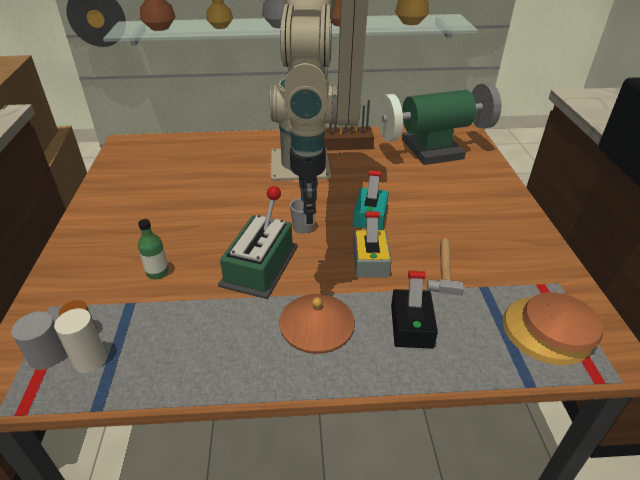

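View pics/side0.png

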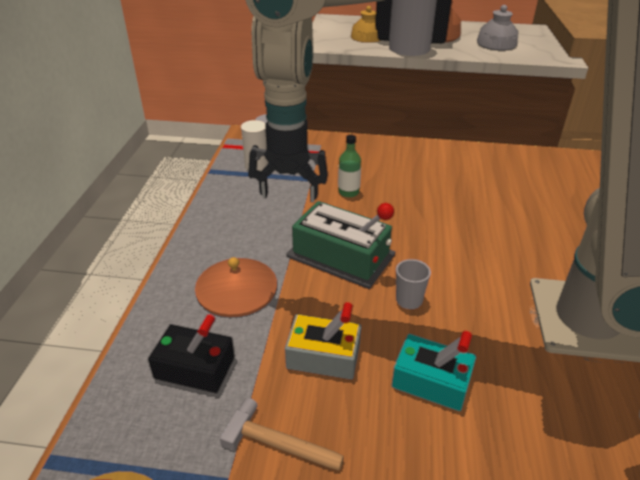

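The scene view shows three paddle switches: teal at (371,200), grey with a yellow top at (372,245) and black at (414,310). I pick the yellow-topped one, which is at (325,345) in the side view. The red lever ball is at (274,193) in the scene view and (385,211) in the side view, and the console is at (258,255). One close crop from both cameras will check the choice.

Run:
```python
from h import *
out=[];rays=[]
for n,(x0,y0),(a,b) in(("scene",(215,175),(345,190)),("side",(280,190),(280,290))):
    f,K,W=cam(n)
    hsv=cv2.cvtColor(f,cv2.COLOR_RGB2HSV)
    m=((hsv[:,:,0]<6)|(hsv[:,:,0]>174))&(hsv[:,:,1]>180)&(hsv[:,:,2]>80)
    k,l,st,ce=cv2.connectedComponentsWithStats(m.astype(np.uint8))
    for i in range(1,k):
        if st[i,4]>25: print(n,st[i],ce[i].round(1))
    o=finder.outline_of(n,"console")[0]["mask"]
    np.save(f"{n}_con.npy",o)
    bgr=np.ascontiguousarray(f[:,:,::-1])
    c1=cv2.resize(bgr[y0:y0+125,x0:x0+125],(400,400),interpolation=cv2.INTER_CUBIC)
    c2=cv2.resize(bgr[b:b+100,a:a+100],(400,400),interpolation=cv2.INTER_CUBIC)
    out.append(np.hstack([c1,c2]))
im=np.vstack(out);cv2.imwrite("pics/crop1.png",cv2.resize(im,(600,600)))
```

```text
scene [369 170  12   7  61] [374.6 172.6]
scene [267 186  14  14 147] [273.5 192.5]
scene [366 212  13   6  67] [372.  214.1]
scene [408 271  17   8 114] [416.4 274.1]
scene [537 284  12   9  72] [542.4 288. ]
scene [582 357  23  27 263] [592.5 370.9]
scene [ 15 369  31  47 509] [ 30.1 392.5]
side [223 145  19   4  46] [232.1 146.5]
side [378 203  16  16 203] [385.2 210.6]
side [341 303  11  19 154] [346.3 312. ]
side [198 315  16  21 168] [206.  325.1]
side [458 331  14  21 195] [464.7 340.8]
side [210 347  10   9  68] [214.5 350.9]
side [459 365   7   6  36] [461.9 367.8]
```

View pics/crop1.png

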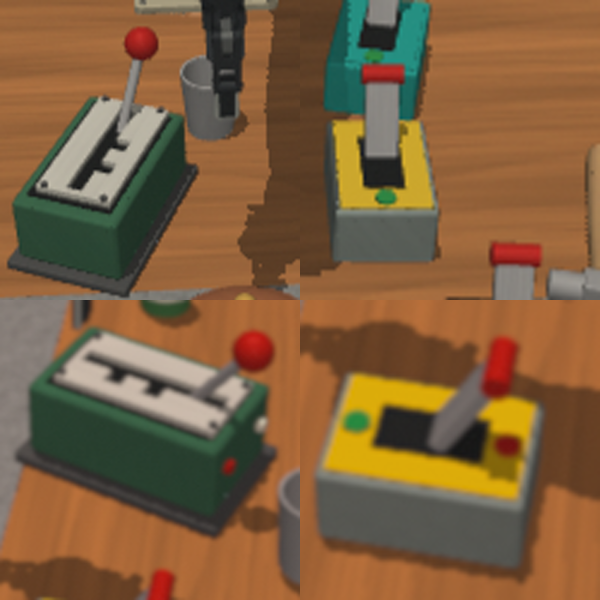

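The crop confirms the choice. The grey box with the yellow top has its paddle leaning to the red dot (off), and the console's notches are on the robot's-left side (+y world). Next I compute poses from the corners and the ball.

Run:
```python
from h import *
def tri(uvs):
    A=np.zeros((3,3));b=np.zeros(3)
    for (K,W),(u,v) in uvs:
        d=W[:3,:3]@np.linalg.inv(K)@np.array([u,v,1.]);d/=np.linalg.norm(d);P=np.eye(3)-np.outer(d,d);A+=P;b+=P@W[:3,3]
    return np.linalg.solve(A,b)
_,K1,W1=cam("scene");_,K2,W2=cam("side");c=[(K1,W1),(K2,W2)]
print("ball",tri(zip(c,[(273.5,192.5),(385.2,210.6)])))
print("tip",tri(zip(c,[(372,214.5),(346.3,312)])))
# corners: fast-right, fast-left(+y), idle-left, idle-right
S=[(220.8,260),(263.9,270.5),(292.9,226.7),(255.4,215.4)]
D=[(319.6,201.7),(292.9,226),(371.5,248.5),(391.7,226)]
for s,d in zip(S,D):print(tri(zip(c,[s,d])),px2w(K1,W1,*s,.097),px2w(K2,W2,*d,.097))
def c4(x0,y0,pts,o,sc): return [(x0+(p[0]-o[0])/sc,y0+(p[1]-o[1])/sc) for p in pts]
# switch corners top z=.06: scene: +x right.. order scene crop: near-left,near-right,far-right,far-left
S=c4(345,190,[(333,208),(438,206),(424,120),(331,120)],(300,0),3)
D=c4(280,290,[(347,374),(319,470),(524,500),(541,404)],(300,300),3)
D=[D[0],D[1],D[2],D[3]]
for s,d in zip(S,D):print("sw",tri(zip(c,[s,d])),px2w(K1,W1,*s,.06),px2w(K2,W2,*d,.06))
```

```text
ball [ 0.4361 -0.0821  0.1743]
tip [0.4907 0.1761 0.1298]
[ 0.5938 -0.2198  0.0844] [ 0.6111 -0.2154  0.097 ] [ 0.5906 -0.2054  0.097 ]
[ 0.6406 -0.1116  0.0865] [ 0.656  -0.1086  0.097 ] [ 0.6367 -0.1028  0.097 ]
[ 0.4637 -0.0405  0.0904] [ 0.4886 -0.034   0.097 ] [ 0.4575 -0.0487  0.097 ]
[ 0.4188 -0.1382  0.091 ] [ 0.4309 -0.1359  0.097 ] [ 0.4177 -0.1342  0.097 ]
sw [0.5905 0.126  0.0595] [0.5887 0.1248 0.06  ] [0.5914 0.1287 0.06  ]
sw [0.5945 0.2137 0.0633] [0.592  0.2152 0.06  ] [0.5947 0.21   0.06  ]
sw [0.4708 0.222  0.0624] [0.4725 0.2246 0.06  ] [0.4687 0.2159 0.06  ]
sw [0.4653 0.1384 0.0598] [0.467  0.1388 0.06  ] [0.4648 0.1374 0.06  ]
```

Request:
step_arm(
  targets=[
    {"travel": [-82,-188,-10],"dr": [0,0,-1.16],"claw": 1},
    {"travel": [-82,-188,-10],"dr": [0,0,-1.16],"claw": 1},
    {"travel": [-82,-188,-10],"dr": [0,0,-1.16],"claw": 1},
    {"travel": [-82,-188,-10],"dr": [0,0,-1.16],"claw": 1},
    {"travel": [-82,-188,-10],"dr": [0,0,-1.16],"claw": 1},
    {"travel": [-82,-188,-10],"dr": [0,0,-1.16],"claw": 1},
    {"travel": [-82,-188,-10],"dr": [0,0,-1.16],"claw": 1},
    {"travel": [-82,-188,-10],"dr": [0,0,-1.16],"claw": 1},
  ],
)

```text
time_s: 2.0
tcp_pos: [0.4368, -0.0822, 0.2416]
orientation: [3.142, 0.001, 2.736]
contact_force: [-0.3, -0.5, 0.4]
finger_gap: 0.999
```

Run:
```python
from h import *
f,K,W=cam("wrist");s=r.get_state();print(s["tcp_pos"],s["orientation"],s["qpos"],W)
hsv=cv2.cvtColor(f,cv2.COLOR_RGB2HSV)
m=((hsv[:,:,0]<6)|(hsv[:,:,0]>174))&(hsv[:,:,1]>180)&(hsv[:,:,2]>80)
k,l,st,ce=cv2.connectedComponentsWithStats(m.astype(np.uint8))
for i in range(1,k):
    if st[i,4]>100: print(st[i],ce[i].round(1),px2w(K,W,*ce[i],.1743))
for s,t in((-.62,0),(.43,.27)):
  pass
b=np.ascontiguousarray(f[:,:,::-1])
# overlay predicted slot/notches, pivot & yaw guesses
piv=np.array([.530,-.128]);y=-.41
ex=np.array([np.cos(y),np.sin(y)]);ey=np.array([-ex[1],ex[0]])
for x,yy in((0,0),(-100,60),(-100,-60),(100,60),(100,-60),(-8,17),(32,17)):
    p=piv+ex*x/1e3+ey*yy/1e3
    u=w2px(K,W,[*p,.088 if abs(x)==100 else .101]);print(x,yy,u); cv2.drawMarker(b,tuple(int(q) for q in u),(255,0,255),0,12,2)
cv2.imwrite("pics/w1.png",b)
```

```text
[ 0.4369 -0.0821  0.2416] [3.1415 0.0006 2.7379] [-0.3313 -0.054  -0.3776  1.2466  0.      0.0723] [[ 0.3942  0.8735  0.2857  0.3647]
 [ 0.919  -0.3744 -0.1234 -0.0511]
 [-0.0008  0.3112 -0.9503  0.3841]
 [ 0.      0.      0.      1.    ]]
[346 209  17  10 151] [354.3 213.5] [ 0.4204 -0.0564  0.1743]
[301 229  46  34 772] [324.1 243.2] [ 0.4293 -0.0773  0.1743]
[289 257  54  37 728] [309.9 279.4] [ 0.4455 -0.0927  0.1743]
0 0 [314.5342 349.3106]
-100 60 [395.5027 222.9871]
-100 -60 [234.0413 222.2076]
100 60 [381.9087 438.6862]
100 -60 [247.6662 438.0918]
-8 17 [336.2528 340.5277]
32 17 [335.4593 383.6201]
```

View pics/w1.png

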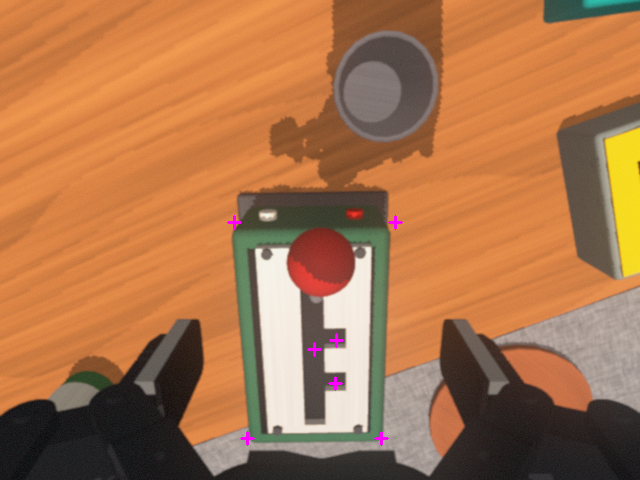

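Predicted corners and notches match the picture within about 2 mm. The ball is at (321,262), directly under the tool, and the notches show at (337,338) and (337,381). I descend and grip.

Request:
step_arm(
  targets=[
    {"travel": [0,0,30],"dr": [0,0,0],"claw": 1},
    {"travel": [0,0,60],"dr": [0,0,0],"claw": 1},
    {"travel": [0,0,90],"dr": [0,0,0],"claw": 1},
    {"travel": [0,0,90],"dr": [0,0,0],"claw": 0.2},
    {"travel": [0,0,90],"dr": [0,0,0],"claw": 0.2},
    {"travel": [0,0,90],"dr": [0,0,0],"claw": 0.2},
    {"travel": [0,0,90],"dr": [0,0,0],"claw": 0.2},
    {"travel": [0,0,90],"dr": [0,0,0],"claw": 0.2},
  ],
  grip_force=35,
)

```text
time_s: 2.85
tcp_pos: [0.4377, -0.084, 0.1537]
orientation: [-3.137, 0.003, 2.73]
contact_force: [-2.7, -3.6, 3.7]
finger_gap: 0.422
```

Request:
step_arm(
  targets=[
    {"travel": [0,-7,0],"dr": [0,0,0],"claw": 0.2},
    {"travel": [-10.5,-7,-7],"dr": [0,0,0],"claw": 0.2},
    {"travel": [-21.5,-7,-13],"dr": [0,0,0],"claw": 0.2},
    {"travel": [-34.5,-7,-19],"dr": [0,0,0],"claw": 0.2},
    {"travel": [-48,-7,-24.5],"dr": [0,0,0],"claw": 0.2},
    {"travel": [-62,-7,-28.5],"dr": [0,0,0],"claw": 0.2},
    {"travel": [-62,-7,-28.5],"dr": [0,0,0],"claw": 0.2},
  ],
)

```text
time_s: 3.55
tcp_pos: [0.4925, -0.1131, 0.1808]
orientation: [3.14, 0.001, 2.731]
contact_force: [-2.2, 3.6, 1.9]
finger_gap: 0.422
```

```bash
cat > st.py <<'E'
from h import *
s=r.get_state();piv=np.array([.5296,-.1289,.027]);y=-.41
ex=np.array([np.cos(y),np.sin(y),0]);ey=np.array([-ex[1],ex[0],0])
d=s["tcp_pos"]-piv+[0,0,.021];F=s["contact_force"]
print("ball est xyz mm",d@ex*1e3,d@ey*1e3,d[2]*1e3,"s",np.arctan2(d@ex,d[2]),"F ex,ey,z",F@ex,F@ey,F[2],"gap",s["finger_gap"],"t",s["time_s"])
E
python3 st.py
python3 - <<'E'
from h import *
f,K,W=cam("wrist")
b=f[:,:,::-1]
g,_,_=cam("side")
cv2.imwrite("pics/w2.png",np.hstack([cv2.resize(np.ascontiguousarray(b[180:480,160:480]),(400,375)),cv2.resize(np.ascontiguousarray(g[170:295,270:403,::-1]),(400,375))]))
E
```

```text
ball est xyz mm -40.29003453587494 -0.3304373409295905 174.78696113886298 s -0.22655212443573713 F ex,ey,z -3.427459623032087 2.4417607075049985 1.8759943078484307 gap 0.422312994451645 t 3.55
```

View pics/w2.png

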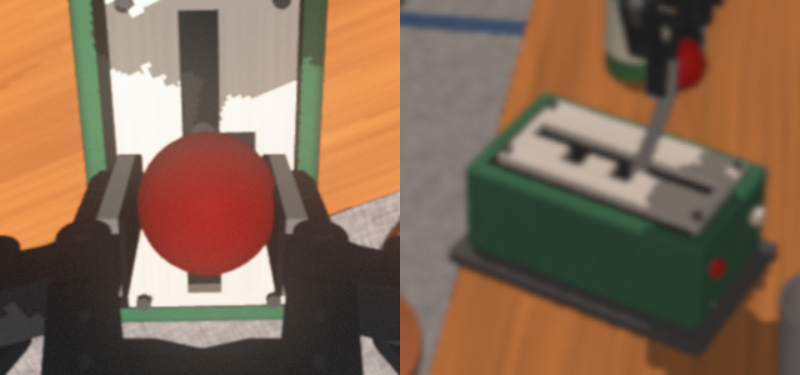

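The ball is held centred in the slot. The forces match the two springs (about 3.4 N back, 2.4 N to +y), so there is no wall contact. I carry on past the first notch.

Request:
step_arm(
  targets=[
    {"travel": [-9,0,-2],"dr": [0,0,0],"claw": 0.2},
    {"travel": [-17.5,0,-3.5],"dr": [0,0,0],"claw": 0.2},
    {"travel": [-27,0,-4.5],"dr": [0,0,0],"claw": 0.2},
    {"travel": [-35.5,0,-5],"dr": [0,0,0],"claw": 0.2},
    {"travel": [-53.5,0,-5],"dr": [0,0,0],"claw": 0.2},
    {"travel": [-68,0,-3.5],"dr": [0,0,0],"claw": 0.2},
    {"travel": [-78.5,0,-1.5],"dr": [0,0,0],"claw": 0.2},
    {"travel": [-78.5,0,-1.5],"dr": [0,0,0],"claw": 0.2},
  ],
)

```text
time_s: 4.45
tcp_pos: [0.5646, -0.1451, 0.1816]
orientation: [3.141, 0.002, 2.731]
contact_force: [-2.2, 2.9, 6.2]
finger_gap: 0.423
```

```bash
python3 st.py
```

```text
ball est xyz mm 38.58509709410556 -0.8847683597810225 175.62546198656636 s 0.21626513117491225 F ex,ey,z -3.207389006328341 1.8132629332816224 6.175211164969156 gap 0.4231676953815701 t 4.45
```

Request:
step_arm(
  targets=[
    {"travel": [-12,0,2.5],"dr": [0,0,0],"claw": 0.2},
    {"travel": [-24,0,6.5],"dr": [0,0,0],"claw": 0.2},
    {"travel": [-34.5,0,10.5],"dr": [0,0,0],"claw": 0.2},
    {"travel": [-34.5,5,10.5],"dr": [0,0,0],"claw": 0.2},
    {"travel": [-34.5,10,11],"dr": [0,0,0],"claw": 0.2},
    {"travel": [-34.5,14,11],"dr": [0,0,0],"claw": 0.2},
    {"travel": [-34.5,14,11],"dr": [0,0,0],"claw": 0.2},
  ],
)

```text
time_s: 5.15
tcp_pos: [0.6014, -0.1469, 0.1721]
orientation: [-3.138, 0.004, 2.73]
contact_force: [-2.1, 1.2, 6.8]
finger_gap: 0.415
```

```bash
python3 st.py
```

```text
ball est xyz mm 72.99558913800716 12.065984397194006 166.1055417309499 s 0.4140485577304177 F ex,ey,z -2.4590840859844425 0.277065862253217 6.801445205153784 gap 0.4148120517823884 t 5.15
```

Request:
step_arm(
  targets=[
    {"travel": [0,4,0.5],"dr": [0,0,0],"claw": 0.2},
    {"travel": [0,8,1],"dr": [0,0,0],"claw": 0.2},
    {"travel": [0,8,1],"dr": [0,0,0],"claw": 0.2},
  ],
)

```text
time_s: 5.45
tcp_pos: [0.6048, -0.1395, 0.1712]
orientation: [-3.139, 0.005, 2.73]
contact_force: [-1.4, 0.9, 7.3]
finger_gap: 0.418
```

```bash
python3 st.py
```

```text
ball est xyz mm 73.1739348368343 20.269950521592012 165.2120881275685 s 0.4169414952838774 F ex,ey,z -1.6833611906195542 0.2652614208059983 7.306175566170132 gap 0.41795448020173404 t 5.45
```

It moves freely past the slot wall, so the lever is entering the second notch. I continue to the bottom.

Request:
step_arm(
  targets=[
    {"travel": [0,5,0.5],"dr": [0,0,0],"claw": 0.2},
    {"travel": [0,10,1.5],"dr": [0,0,0],"claw": 0.2},
    {"travel": [1,15,2.5],"dr": [0,0,0],"claw": 0.2},
    {"travel": [1,20,3.5],"dr": [0,0,0],"claw": 0.2},
    {"travel": [2,25,4.5],"dr": [0,0,0],"claw": 0.2},
    {"travel": [2,29,5.5],"dr": [0,0,0],"claw": 0.2},
    {"travel": [2,29,5.5],"dr": [0,0,0],"claw": 0.2},
  ],
)

```text
time_s: 6.15
tcp_pos: [0.6154, -0.1146, 0.1667]
orientation: [-3.134, 0.009, 2.729]
contact_force: [-1.2, -5.4, 8.8]
finger_gap: 0.405
```

```bash
python3 st.py
```

```text
ball est xyz mm 72.97354708617976 47.31379715577515 160.66736878196716 s 0.4263330445034297 F ex,ey,z 1.00452967237993 -5.399680262459059 8.77887158970625 gap 0.4045818366949688 t 6.15
```

Contact at the notch bottom (y 47 mm, side about 0.266). I release and rise.

Request:
step_arm(
  targets=[
    {"travel": [0,-1,0],"dr": [0,0,0],"claw": 1},
    {"travel": [0,-1,0],"dr": [0,0,0],"claw": 1},
    {"travel": [0,-1,0],"dr": [0,0,0],"claw": 1},
    {"travel": [0,-1,0],"dr": [0,0,0],"claw": 1},
    {"travel": [0,-1,-35],"dr": [0,0,0],"claw": 1},
    {"travel": [0,-1,-75],"dr": [0,0,0],"claw": 1},
    {"travel": [0,-1,-110],"dr": [0,0,0],"claw": 1},
    {"travel": [0,-1,-110],"dr": [0,0,0],"claw": 1},
  ],
)

```text
time_s: 6.95
tcp_pos: [0.6161, -0.1126, 0.2802]
orientation: [3.14, 0.011, 2.731]
contact_force: [0.7, -1.1, 0.2]
finger_gap: 0.995
```

```bash
python3 st.py
python3 - <<'E'
from h import *
g,_,_=cam("side");w,_,_=cam("wrist");print(r.get_state()["tcp_pos"],r.get_state()["qpos"])
cv2.imwrite("pics/s3.png",np.hstack([cv2.resize(np.ascontiguousarray(w[:,:,::-1]),(480,360)),cv2.resize(np.ascontiguousarray(g[180:300,270:376,::-1]),(318,360))]))
E
```

```text
ball est xyz mm 72.84984284536448 49.48419383787205 274.1721834987917 s 0.2597074993177616 F ex,ey,z 1.1040990317511343 -0.7015830112066213 0.18340221291064673 gap 0.9950793010424235 t 6.95
[ 0.6134 -0.1118  0.2747] [-0.2838  0.2541  0.0355  1.3499 -0.0001  0.1268]
```

View pics/s3.png

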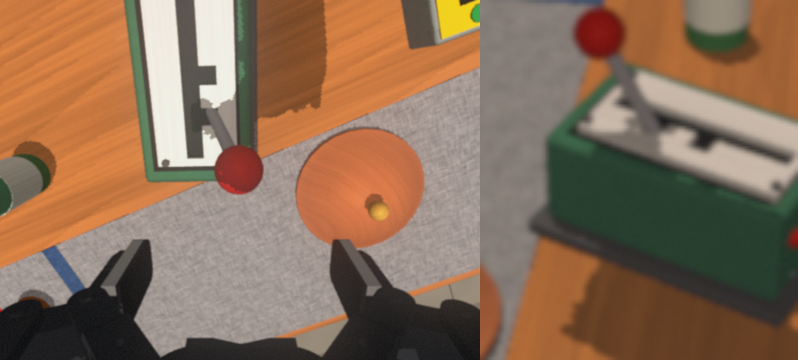

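The lever sits in the second notch by itself: the ball is over the corner at (238,170) in the wrist view, and the shaft is in the notch. Next I close the fingers and go behind the paddle on the red-dot side.

Request:
step_arm(
  targets=[
    {"travel": [265,205,15],"dr": [0,0,-0.33],"claw": 0},
    {"travel": [265,205,15],"dr": [0,0,-0.33],"claw": 0},
    {"travel": [265,205,15],"dr": [0,0,-0.33],"claw": 0},
    {"travel": [265,205,15],"dr": [0,0,-0.33],"claw": 0},
    {"travel": [265,205,15],"dr": [0,0,-0.33],"claw": 0},
    {"travel": [265,205,15],"dr": [0,0,-0.33],"claw": 0},
    {"travel": [265,205,15],"dr": [0,0,-0.33],"claw": 0},
    {"travel": [265,205,15],"dr": [0,0,-0.33],"claw": 0},
  ],
)

```text
time_s: 7.85
tcp_pos: [0.4476, 0.1847, 0.2562]
orientation: [-3.141, -0.006, 3.066]
contact_force: [0.6, -1.0, -0.7]
finger_gap: 0.001
```

Run:
```python
from h import *
w,K,W=cam("wrist");s=r.get_state();print(s["tcp_pos"],s["orientation"],s["qpos"],s["finger_gap"])
b=np.ascontiguousarray(w[:,:,::-1])
c=np.array([.5303,.175]);y=-.083;ex=np.array([np.cos(y),np.sin(y)]);ey=np.array([-ex[1],ex[0]])
for x,yy,z in((-65,45,60),(-65,-45,60),(65,45,60),(65,-45,60),(-41,-18,130),(-41,18,130)):
    u=w2px(K,W,[*(c+ex*x/1e3+ey*yy/1e3),z/1e3]);cv2.drawMarker(b,tuple(int(q) for q in u),(255,0,255),0,12,2)
cv2.imwrite("pics/w4.png",b)
```

```text
[0.4491 0.1833 0.2565] [-3.14   -0.004   3.0648] [ 0.2542  0.0166 -0.2767  1.2817 -0.0002  0.331 ] 0.0026879838182170333
```

View pics/w4.png

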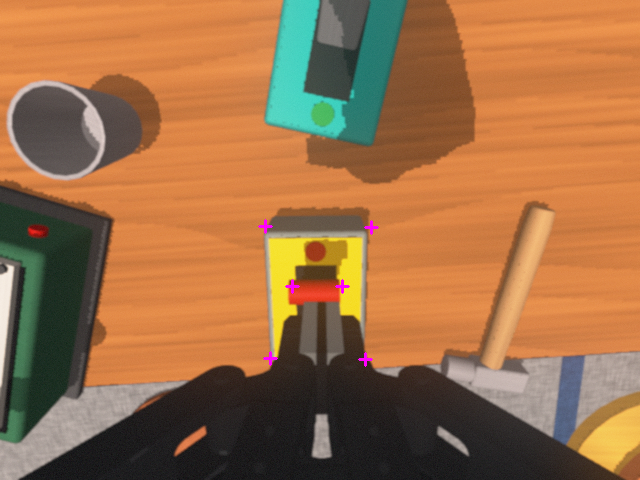

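Overlay and switch agree within about 3 mm, and the grip is centred at (315,291). I descend behind the paddle.

Request:
step_arm(
  targets=[
    {"travel": [0,0,48],"dr": [0,0,0],"claw": 0},
    {"travel": [0,0,96],"dr": [0,0,0],"claw": 0},
    {"travel": [0,0,142],"dr": [0,0,0],"claw": 0},
    {"travel": [0,0,142],"dr": [0,0,0],"claw": 0},
    {"travel": [-12,0,142],"dr": [0,0,0],"claw": 0},
    {"travel": [-24,0,142],"dr": [0,0,0],"claw": 0},
    {"travel": [-34,0,142],"dr": [0,0,0],"claw": 0},
    {"travel": [-34,0,142],"dr": [0,0,0],"claw": 0},
  ],
)

```text
time_s: 8.7
tcp_pos: [0.4902, 0.1796, 0.1194]
orientation: [3.14, 0.007, 3.06]
contact_force: [-0.3, 1.2, 0.2]
finger_gap: 0.002
```

Request:
step_arm(
  targets=[
    {"travel": [-10,0,0],"dr": [0,0,0],"claw": 0},
    {"travel": [-20,0,0],"dr": [0,0,0],"claw": 0},
    {"travel": [-30,0,0],"dr": [0,0,0],"claw": 0},
    {"travel": [-40,0,0],"dr": [0,0,0],"claw": 0},
    {"travel": [-48,0,0],"dr": [0,0,0],"claw": 0},
    {"travel": [-56,0,0],"dr": [0,0,0],"claw": 0},
    {"travel": [-56,0,0],"dr": [0,0,0],"claw": 0},
  ],
)

```text
time_s: 9.4
tcp_pos: [0.543, 0.1747, 0.1169]
orientation: [3.141, 0.001, 3.06]
contact_force: [-0.1, -0.4, -0.1]
finger_gap: 0.003
```

Run:
```python
from h import *
g,K,W=cam("side");s=r.get_state();print(s["tcp_pos"],s["contact_force"])
cv2.imwrite("pics/s5.png",cv2.resize(np.ascontiguousarray(g[170:410,240:480,::-1]),(600,600)))
```

```text
[0.542  0.1747 0.1167] [-0.6446  0.1739 -0.1969]
```

View pics/s5.png

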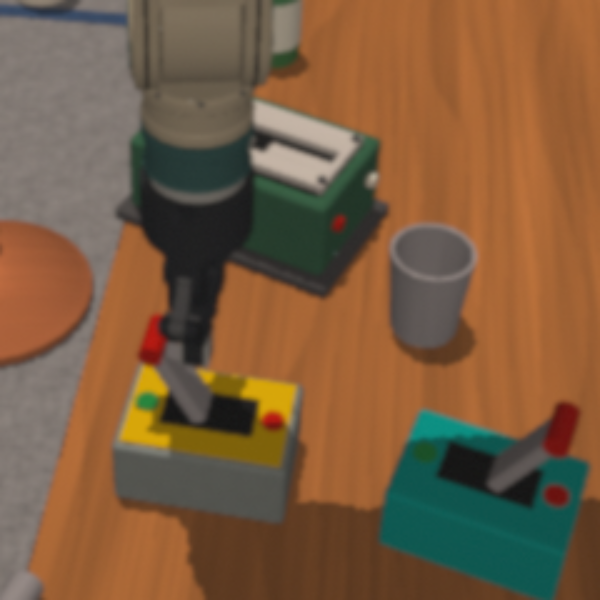

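The paddle leans to the green dot (147,400). I back off, rise clear and check.

Request:
step_arm(
  targets=[
    {"travel": [15,0,0],"dr": [0,0,0],"claw": 0},
    {"travel": [25,0,0],"dr": [0,0,0],"claw": 0},
    {"travel": [40,0,-40],"dr": [0,0,0],"claw": 0},
    {"travel": [60,0,-80],"dr": [0,0,0],"claw": 0},
    {"travel": [80,0,-120],"dr": [0,0,0],"claw": 0},
    {"travel": [100,0,-150],"dr": [0,0,0],"claw": 0},
    {"travel": [100,0,-150],"dr": [0,0,0],"claw": 0},
    {"travel": [100,0,-150],"dr": [0,0,0],"claw": 0},
  ],
)

```text
time_s: 10.25
tcp_pos: [0.4416, 0.1831, 0.2676]
orientation: [3.141, 0.002, 3.061]
contact_force: [-0.3, -0.3, -0.9]
finger_gap: -0.0
```

Run:
```python
from h import *
pts={}
g,K,W=cam("side");s=r.get_state();print(s["tcp_pos"],s["contact_force"],s["joint_vel"],s["time_s"])
f,K2,W2=cam("scene")
for im,k,w in((g,K,W),(f,K2,W2)):
    hsv=cv2.cvtColor(im,cv2.COLOR_RGB2HSV)
    m=((hsv[:,:,0]<6)|(hsv[:,:,0]>174))&(hsv[:,:,1]>180)&(hsv[:,:,2]>80)
    n,l,st,ce=cv2.connectedComponentsWithStats(m.astype(np.uint8))
    print([ce[i].round(1).tolist() for i in range(1,n) if st[i,4]>50])
    c=np.array([.5303,.175]);y=-.083;e=np.array([np.cos(y),np.sin(y)])
    print("exp tip",w2px(k,w,[*(c+.041*e),.13]))
    p=np.array([.5296,-.1289,.027]);a=np.array([np.cos(-.41),np.sin(-.41),0]);b=np.array([-a[1],a[0],0])
    S,t=.41,.27;print("exp ball",w2px(k,w,p+.18*(np.sin(S)*np.cos(t)*a+np.sin(t)*b+np.array([0,0,np.cos(S)*np.cos(t)]))))
cv2.imwrite("pics/end.png",np.vstack([cv2.resize(np.ascontiguousarray(g[150:450,180:580,::-1]),(400,300)),cv2.resize(np.ascontiguousarray(f[150:360,180:460,::-1]),(400,300))]))
```

```text
[0.4412 0.1829 0.2663] [-0.6261 -0.0892 -0.4185] [-0.0073  0.0278 -0.0151  0.0011 -0.0025 -0.0005] 10.3
[[306.5, 152.0], [309.5, 190.5], [301.5, 305.2], [206.0, 325.1], [464.3, 341.2], [214.5, 350.9]]
exp tip [301.8132 305.9618]
exp ball [303.8915 191.2336]
[[374.5, 172.8], [262.0, 225.3], [374.6, 233.2], [416.3, 274.2], [542.4, 288.0], [592.5, 370.8], [30.1, 392.5]]
exp tip [374.9778 233.1286]
exp ball [260.1444 230.1916]
```

View pics/end.png

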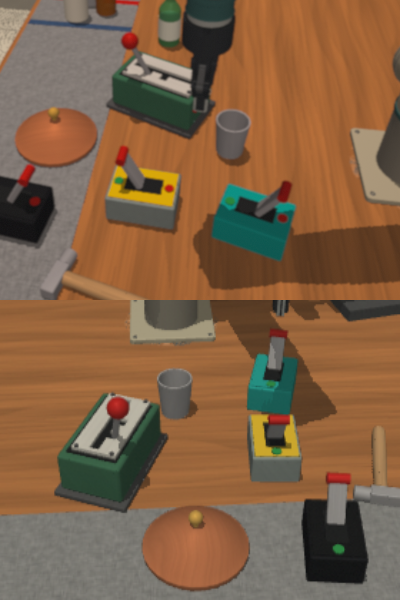

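Run:
```python
from h import *
from scipy.optimize import least_squares
_,K,W=cam("side");_,K2,W2=cam("scene")
p=np.array([.5296,-.1289,.027]);a=np.array([np.cos(-.41),np.sin(-.41),0]);b=np.array([-a[1],a[0],0])
B=lambda S,t:p+.18*(np.sin(S)*np.cos(t)*a+np.sin(t)*b+np.array([0,0,np.cos(S)*np.cos(t)]))
q=least_squares(lambda x:np.r_[w2px(K,W,B(*x))-[309.5,190.5],w2px(K2,W2,B(*x))-[262,225.3]],[.4,.2]);print(q.x,q.fun)
s=r.get_state();print(s["joint_vel"],s["contact_force"])
if q.x[0]>.26 and q.x[1]>.22: print(r.hand_in())
```

```text
[0.3281 0.2633] [-0.1492  0.1616 -0.1281 -0.2247]
[-0.      0.0051  0.002   0.0009 -0.0001 -0.001 ] [0.0754 0.4882 0.3746]
the job is handed in; nothing more can be done
None
```

The polishing motor should be running at its higher speed: the lever is in the second notch and the main switch is on. I handed the job in at about 10.4 s of the 56 s allowed; the station gives no verdict.

- **Lever:** I gripped the red ball, held it mid-slot past the first notch, and felt it slide freely into the second notch until it touched bottom. Then I let go.
- **Switch:** I pushed the paddle of the grey, yellow-topped switch over to the green dot with shut fingers, backed off and rose clear.

**Last checks:**
- **Lever position:** fitting both camera views gave speed ≈ 0.33 rad and side ≈ 0.26 rad, with residuals under 0.3 px. Before release the gripped position gave ≈ 0.43. The lever has most likely sprung back against the notch wall, which is still well above the 0.22 limit.
- **Switch position:** the grip sits within 1 px of its expected on position in both views.
- **Arm:** the hand is well clear, at 0.27 m, with contact force near zero.
- **Bystanders:** the lid, hammer and cup look unmoved in the last pictures. The bottle was only partly in view, and I took no measurements of any of them.

No check failed or disagreed.

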